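# Press a sample cassette down and slide it under the leaf spring of the loading lane

## Task

Load the black sample cassette into the analyser's loading lane without picking it up: with the fingertips press down hard on the blue pad at its tail so that the sprung plate beneath it sinks, and keep pressing as you slide it under the orange bar and the leaf spring until it is fully home against the end stop and the green plate springs up again behind it. Do not lift the cassette out of the lane, leave the tube rack, the bottle and the jar alone, and finish with the hand clear.

Things in the scene. Friction and masses are not known exactly. Their poses are not given: they have to be found in the camera images.
- lane: Fixed loading lane on the bench: straight open channel with white side walls. Origin: underside, on the centre line; x = loading direction, y across, z up. Numbers called 'lane x' are in this frame. Channel: lane x = -210 to +120 mm, 60 mm wide between walls whose tops are 42 mm above the bench; base 100 mm wide; its floor is 22 mm above the bench.
- gate (a point): Orange crossbar over the channel, lane x = +20 to +30 mm, underside 49 mm and top 61 mm above the bench, its posts 64 mm. This point: centre line, lower front edge. What passes must be lower than this.
- end_stop (a point): Point on the floor centre line at the face of the end stop, lane x = +120 mm, 22 mm above the bench. Fully home, the cassette's nose touches it and its centre is at lane x = +40 mm. Beyond it stands a white housing, lane x = +130 to +205, 110 mm wide, 77 mm high.
- cassette: Loose black flat cassette with red and yellow dots, 160 x 56 x 22 mm, about 0.25 kg, slick. Origin: centre of its underside; x = loading direction (nose +80, tail -80 mm), z up. Starts in the channel's open end, raised on the green plate: top 54 mm above the bench, so the nose would strike the orange bar. Pressed fully down: top 44 mm, 5 mm clear of the bar.
- press_pad (a point): Centre of the blue flat press pad on the cassette's top at its tail: cassette x = -62, 22 mm above its underside. The pad spans cassette x = -79 to -45, 50 mm wide. A blue ridge 6 mm long and 7 mm proud closes it at the front (x = -44 to -38): fingertips pressing on the pad can push forward against it.
- lifter (a joint): How far the sprung green plate under the cassette is pressed down, m: 0 = up (top 10 mm above the lane floor), 0.010 = level with the floor. Lane x = -197 to -47 mm, 36 mm wide. Pushes up with 11 N when up, 16 N when down; about 13 N on the pad brings the cassette to the floor. It springs up behind the tail once the tail has passed it, and locks the cassette in.
- leaf (a joint): Angle of the steel leaf spring, rad: 0 = at rest. Blade 70 mm long, hung behind the orange bar, sloping down in the loading direction to lane x = +97, tip 36 mm above the bench. The cassette's nose lifts it (about 0.1 rad) and it presses on the cassette's top with about 6 N, so that it drags.
- tube_rack: White tube rack with red and yellow capped tubes, 130 x 64 mm, 90 mm high, loose. Origin: centre of the underside. Leave it alone.
- reagent: White bottle with a blue cap, 48 mm across, 95 mm high, loose. Origin: centre of the underside. Leave it alone.
- jar: Amber jar with a white lid, 52 mm across, 55 mm high, loose. Origin: centre of the underside. Leave it alone.
Not all that is in view belongs to the job. There is more than one size of the cassette; the job needs the smaller.

How it is judged:
By the outcome, as a careful person would: the job done as asked, in the order asked, and still so for the second after the job is handed in, with the robot touching nothing.
It also fails if it takes over 38 s, if anything falls off the work surface, if the arm or the gripper's body presses on something with over 40 N, if the wrist force passes 120 N, or if a joint passes its speed limit or range.

## Robot

A 6-joint arm with a two-finger parallel gripper is mounted at the origin on the work surface. World frame = base frame: x ahead of the robot, y to its left, z up, the work surface at z = 0. Lengths are in m, angles in rad, forces in N, time in s.
With the tool pointing down it reaches from about 0.375 to 0.9 m from the base axis. Payload 3.1 kg.
Tool frame: the origin (TCP) lies on the centre line of the jaws, within the pads' length; the fingertips stand robot.tip_reach ahead of it and the grasp point (between the pads) is the TCP (robot.tip_reach is the distance from the TCP to the fingertips, in m); z points along the fingers, y is the direction in which the jaws open and shut (so a half turn about z gives the same grasp; the last joint's range is limited). The gripper opens to 87 mm and grips with 3 to 60 N. Pads are 19 mm wide; open, the fingers measure 117 mm over their backs; the gripper's body (75 mm by 190 mm) begins 51 mm behind the grasp point.
Start: joints at [1.01, 0.527, 1.433, -0, 1.181, -0.178], TCP at [0.233, 0.58, 0.242] pointing down, gripper open.
Joint ranges: [-3.08, 3.08], [-0.75, 2.2], [0.22, 2.44], [-1.43, 4.57], [0, 2.65], [-2.85, 2.85]. Speed limits (rad/s): [2.79, 2.79, 3.14, 3.14, 3.14, 3.14].

## Interface

Orientations are given as a unit quaternion [x, y, z, w].
In Python, from rig import telemetry, viewer, robot gives the robot as it stands. The module is installed in compiled form; this text tells all that it offers.
- The arm moves only by the tool step_arm, never from a script. Its argument "targets" is a list of rows, each an object of numbers: "dx", "dy", "dz": the shift along the tool's x, y, z in m; "rx", "ry", "rz": the turn, a rotation vector about the tool's x, y, z in degrees. In form: [{"dx": .., "dy": .., "dz": .., "rx": .., "ry": .., "rz": ..}, ...]. A call has exactly 5 rows; each row is the pose to reach, as a shift and turn from the pose measured when the call began, along the tool's axes at that moment; what a row does not reach only later rows make up. A row lasts 1/8 s, in which the tool goes at most 62.5 mm and 10.7 degrees, less where a joint would pass 70% of its speed; a pose out of reach is approached as far as the arm can. A call with a gripper value outside its range is refused whole. "gripper" is the opening, from 0 (shut) to 1 (fully open), set as the call begins (left out, the last holds). The fingers move at their own pace and stop on an object; "force" is the grip in N (left out, the last holds). Time passes only in rows, so rows that repeat a pose let the fingers close, or fill a call up. It gives the time, the measured TCP pose, the force and the opening at its end, in the units of the state.
- telemetry.get_obs(): the state, without advancing time (a new reading comes with each control period).
- viewer.camera(name): name is "side" or "top"; returns a dict with "img" (384x512x3 uint8, blue, green, red), "depth" (384x512 float32, m along the optical axis (not along the pixel's ray), 0 where there is no reading), "K" (3x3 intrinsics, pixels), "R" (3x3) and "t" (3): a world point X has camera coordinates R X + t. Camera axes: x right, y down, z forward; pixel columns grow to the right and rows downward; lengths in m; the calibration is good to about 2 mm. A picture is of the moment at which its call begins.
- robot.hand_in(): hands the job in, once; it reports no verdict.
The state is a dict: "time": time; "q": joint angles; "joint_velocities": joint speeds; "joint_torque": joint torques, N m; "position": TCP position; "tool_rot": TCP orientation; "ft_force": force on the tool from outside, world axes, zero at the start; "moment": the same for the moment, N m; "grip_width": finger opening in m.
Only numpy, scipy, OpenCV 4.12 (cv2) and the standard library are available. Lean on these libraries where they do the work, as an engineer would, in place of code of your own. Each camera call takes 0.05 s, during which the arm holds its last target.

## Working session

There is one attempt and no reset: what is moved stays moved. The work goes in short steps, Python scripts to look and compute and a tool call to move; the robot and the scene stay as the last step left them, time stands still between calls to the robot, and variables do not carry over. Pictures are saved under pics/ and viewed, and the job is handed in when it is done.

Besides the shell and the picture viewer there is one more tool, called after "Emit:" as name(argument=value, ...), one argument or row to a line, values as JSON. step_arm: Moves the arm, as the interface text tells. Its arguments: {"type":"object","properties":{"targets":{"type":"array"},"gripper":{"type":"number"},"force":{"type":"number"}},"required":["targets"]}

```bash
mkdir -p pics
python3 - <<'E'
from rig import telemetry, viewer, robot
import cv2,numpy as np
o=telemetry.get_obs()
for k in o: print(k,o[k])
print(robot.tip_reach)
for n in("side","top"):
    c=viewer.camera(n); cv2.imwrite(f"pics/{n}0.png",c["img"]); np.savez(f"{n}0.npz",**c); print(n,c["K"].tolist(),c["R"].tolist(),c["t"])
E
```

```text
time 0.0
q [ 1.01053462e+00  5.28490273e-01  1.43389303e+00 -4.05164517e-06
  1.18138603e+00 -1.78522126e-01]
joint_velocities [ 0.00236215  0.00125954  0.00102402  0.00044114 -0.00125585 -0.00305837]
joint_torque [ 3.71800979e-04 -4.40041566e+01 -1.76591778e+01  6.34295843e-02
  5.80646074e-02 -1.50709484e-04]
position [0.2324505  0.57942584 0.24055973]
tool_rot [ 1.89712092e-01  9.81839161e-01 -1.01560142e-03 -3.91195251e-04]
ft_force [-0.41707855 -0.04600768 -0.9546468 ]
moment [ 0.00221059  0.04264268 -0.01264161]
grip_width 0.08711983322152263
0.019
side [[360.04027329666866, 0.0, 251.42038976811543], [0.0, 360.04027329666866, 188.28652725916106], [0.0, 0.0, 1.0]] [[-0.9689346241320467, -0.24723723520672103, 0.006280420800071463], [-0.18052607009521482, 0.6896768355960149, -0.7012533069143027], [0.1690444680374577, -0.6806023890419456, -0.7128845319238796]] [0.51975053 0.13175994 0.6821342 ]
top [[368.99260654266834, 0.0, 254.21705636874947], [0.0, 368.99260654266834, 195.26762083127915], [0.0, 0.0, 1.0]] [[0.017190823486024638, -0.9998463747242957, -0.00342089733191955], [-0.9901669585462676, -0.016549136683863402, -0.13890831608745957], [0.13883036336157561, 0.005775207849246236, -0.9902993371618457]] [0.01639485 0.52029886 0.69314718]
```

View pics/side0.png

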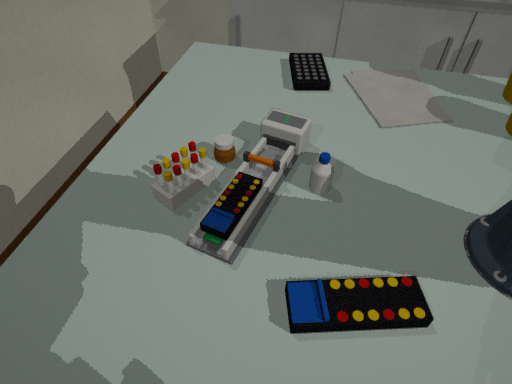

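View pics/top0.png

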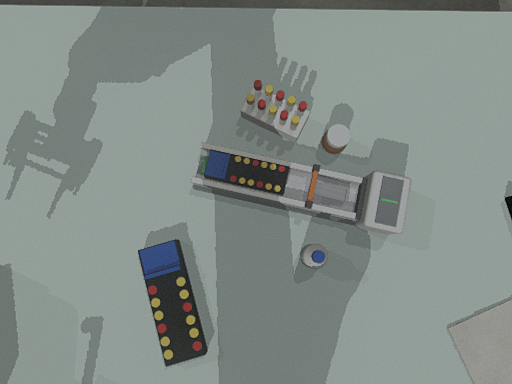

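Two candidates for the cassette: the one in the lane at top (245,172) and side (235,205), and a loose one at top (172,302) and side (357,303). The one in the lane fits, being smaller and raised on the green plate. I'll measure both and check in an enlarged crop.

```bash
cat > h.py <<'E'
import numpy as np,cv2
def pts(c):
    d=c["depth"];K=c["K"];v,u=np.mgrid[:384,:512]
    X=np.stack([(u-K[0,2])/K[0,0]*d,(v-K[1,2])/K[1,1]*d,d],-1)
    return (X-c["t"])@c["R"]
E
python3 - <<'E'
import numpy as np,cv2
from h import *
for n,box in(("top",(180,120,430,250)),("side",(140,100,350,260))):
    c=dict(np.load(f"{n}0.npz"));P=pts(c);ok=c["depth"]>0
    im=c["img"];h=cv2.cvtColor(im,cv2.COLOR_BGR2HSV)
    x0,y0,x1,y1=box
    cv2.imwrite(f"pics/crop_{n}.png",cv2.resize(im[y0:y1,x0:x1],None,fx=3,fy=3,interpolation=cv2.INTER_CUBIC)[:600,:800])
    roi=np.zeros(ok.shape,bool);roi[y0:y1,x0:x1]=1
    blue=(h[...,0]>100)&(h[...,0]<130)&(h[...,1]>130)&(h[...,2]>40)&ok
    org=(h[...,0]>5)&(h[...,0]<17)&(h[...,1]>180)&(h[...,2]>120)&ok&roi
    for nm,m in(("blue",blue),("orange",org)):
        k,l,s,ce=cv2.connectedComponentsWithStats(m.astype(np.uint8))
        for i in range(1,k):
            if s[i,4]>40:
                Q=P[l==i];mu=np.median(Q,0);r=cv2.minAreaRect((Q[:,:2]*1000).astype(np.float32))
                print(n,nm,ce[i].round(),s[i,4],mu.round(4),np.percentile(Q[:,2],[5,95]).round(4),[np.round(a,1) for a in r])
    # dark cassette (low V) z 0.045..0.06
    z=P[...,2]
    m=ok&(z>.046)&(z<.062)&roi&((h[...,2]<60)|(h[...,1]>120))
    k,l,s,ce=cv2.connectedComponentsWithStats(m.astype(np.uint8))
    for i in range(1,k):
        if s[i,4]>100:
            Q=P[l==i];r=cv2.minAreaRect((Q[:,:2]*1000).astype(np.float32));print(n,"cass",ce[i].round(),s[i,4],np.median(Q,0).round(4),[np.round(a,1) for a in r])
    m=ok&(z>.034)&(z<.046)&roi&(h[...,1]<60)&(h[...,2]>110)
    k,l,s,ce=cv2.connectedComponentsWithStats(m.astype(np.uint8))
    for i in range(1,k):
        if s[i,4]>60:
            Q=P[l==i];r=cv2.minAreaRect((Q[:,:2]*1000).astype(np.float32));print(n,"wall",ce[i].round(),s[i,4],np.median(Q,0).round(4),[np.round(a,1) for a in r])
    m=ok&(z>.068)&(z<.085)&roi&(P[...,1]<-0.1)
    print(n,"house",np.median(P[m],0),[np.round(a,1) for a in cv2.minAreaRect((P[m][:,:2]*1000).astype(np.float32))])
    b=ok&(abs(z)<.01); print("bench z",np.median(z[b&roi]))
E
```

```text
top blue [220. 165.] 223 [0.5748 0.0929 0.0542] [0.052  0.0614] [array([577.2,  97.7]), array([38.8, 49.2]), np.float64(78.9)]
top blue [159. 256.] 851 [0.3975 0.208  0.0307] [0.0285 0.0327] [array([396.7, 208.5]), array([47.5, 71.1]), np.float64(17.0)]
top blue [318. 256.] 119 [ 0.4047 -0.0903  0.094 ] [0.0912 0.0955] [array([404.4, -90.6]), array([20.4, 19.6]), np.float64(72.1)]
top blue [162. 272.] 142 [0.3682 0.1988 0.0398] [0.0378 0.0419] [array([367.8, 199.5]), array([ 7.5, 69. ]), np.float64(16.8)]
top cass [247. 172.] 2115 [0.5638 0.0403 0.0535] [array([564.4,  40.9]), array([158.8,  55.9]), np.float64(78.3)]
top cass [312. 185.] 145 [ 0.5383 -0.0856  0.06  ] [array([538.2, -86.5]), array([ 9.7, 59.3]), np.float64(79.2)]
top wall [287. 127.] 342 [ 0.6615 -0.0388  0.0392] [array([657.1, -33. ]), array([36. , 85.5]), np.float64(1.2)]
top wall [258. 157.] 585 [0.5965 0.0169 0.0411] [array([597. ,  23.7]), array([228.5,  12.4]), np.float64(78.2)]
top wall [341. 176.] 276 [ 0.5609 -0.1455  0.0408] [array([ 562., -145.]), array([86. , 12.5]), np.float64(77.9)]
top wall [249. 192.] 
[... 1236 characters left out ...]
146.] 109 [ 0.5579 -0.1503  0.04  ] [array([ 559.3, -151.3]), array([68.2, 12.9]), np.float64(77.2)]
side wall [257. 199.] 553 [0.5193 0.0113 0.0403] [array([515.2,  -8.5]), array([329.7,  12.4]), np.float64(78.2)]
side wall [199. 174.] 215 [ 0.6606 -0.025   0.0385] [array([666.6, -19.6]), array([93.2, 24.4]), np.float64(64.4)]
side wall [217. 199.] 274 [0.6021 0.0411 0.0404] [array([595.9,  24.8]), array([230.1,  12.2]), np.float64(78.1)]
side wall [165. 189.] 156 [0.7121 0.0367 0.0384] [array([714. ,  31.4]), array([32.6, 63. ]), np.float64(66.5)]
side house [ 0.50513545 -0.21547915  0.07373825] [array([ 506.7, -224. ]), array([ 75.5, 106.6]), np.float64(77.7)]
bench z -0.00154573799715358
```

View pics/crop_top.png

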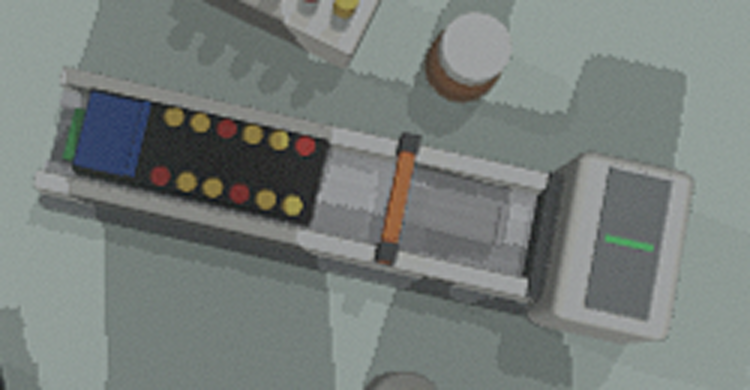

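View pics/crop_side.png

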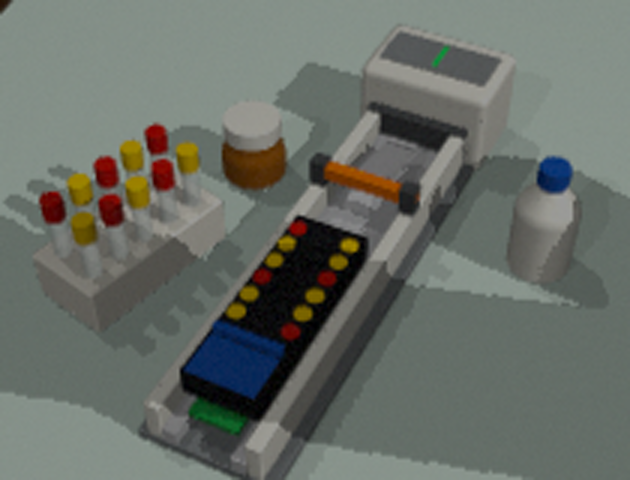

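The crops show the lane cassette (blue pad at crop-top (110,132), ridge facing the orange bar) lying on the green plate. It measures 159 x 56 mm with its top at about 53.5 mm, so it is the small one. The loose one has a 69 mm wide ridge and is the larger decoy.

The lane loads along world angle 258.2°. The cassette centre is at about (0.564, 0.042), lane x about -105.6.

```bash
cat >> h.py <<'E'
from scipy.spatial.transform import Rotation as Ro
U=np.array([-np.cos(np.radians(78.2)),-np.sin(np.radians(78.2)),0])
C0=np.array([.564,.042,0]); LX0=-.1056
def lane(lx,z): return C0+U*(lx-LX0)+np.array([0,0,z])
def lanex(p): return (np.asarray(p)-C0)[:2]@U[:2]+LX0, (np.asarray(p)-C0)[:2]@np.array([-U[1],U[0]])
# desired: tool x along lane -> pick sign
def des(s):
    x=s*U; z=np.array([0,0,-1.]); return Ro.from_matrix(np.stack([x,np.cross(z,x),z],1))
def shift(o,target,s):
    R=Ro.from_quat(o["tool_rot"]);d=R.inv().apply(target-o["position"])
    return (d*1000).round(1),(R.inv()*des(s)).as_rotvec(degrees=True).round(2)
E
python3 - <<'E'
from h import *
from rig import telemetry
o=telemetry.get_obs()
t=lane(LX0-.060,.14)
for s in(1,-1): print(shift(o,t,s))
E
```

```text
(array([-497.4, -316. ,  101.1]), array([-6.0000e-02, -1.1000e-01, -1.0008e+02]))
(array([-497.4, -316. ,  101.1]), array([-1.000e-01,  6.000e-02,  7.992e+01]))
```

Emit:
step_arm(
  targets=[
    {"dx": -0.045, "dy": -0.028, "dz": 0, "rx": 0, "ry": 0, "rz": 8},
    {"dx": -0.09, "dy": -0.057, "dz": 0, "rx": 0, "ry": 0, "rz": 16},
    {"dx": -0.135, "dy": -0.086, "dz": 0, "rx": 0, "ry": 0, "rz": 24},
    {"dx": -0.18, "dy": -0.114, "dz": 0, "rx": 0, "ry": 0, "rz": 32},
    {"dx": -0.225, "dy": -0.143, "dz": 0, "rx": 0, "ry": 0, "rz": 40},
  ],
  gripper=0,
  force=30,
)

```text
time: 0.72
position: [0.3887, 0.3614, 0.2406]
tool_rot: [0.516, 0.857, -0.001, -0.0]
ft_force: [1.0, -1.1, -0.4]
grip_width: 0.0449
```

```bash
cat > s.py <<'E'
import sys
from h import *
from rig import telemetry
o=telemetry.get_obs()
lx,z=float(sys.argv[1])/1000,float(sys.argv[2])/1000
print("t",round(o["time"],3),"pos",o["position"].round(4),"F",o["ft_force"].round(1),"w",round(o["grip_width"],4),"laneXY",np.round(lanex(o["position"]),4),"q",o["q"].round(2))
print(*shift(o,lane(lx,z),-1))
E
python3 s.py -165.6 140
```

```text
t 0.725 pos [0.3887 0.3614 0.2406] F [ 1.  -1.1 -0.4] w 0.0449 laneXY [-0.3824 -0.2369] q [ 0.54  0.4   1.67 -0.    1.07  0.05]
[-318.1   44.1  100.8] [-0.09  0.1  39.67]
```

Emit:
step_arm(
  targets=[
    {"dx": -0.055, "dy": 0.008, "dz": 0, "rx": 0, "ry": 0, "rz": 8},
    {"dx": -0.11, "dy": 0.016, "dz": 0, "rx": 0, "ry": 0, "rz": 16},
    {"dx": -0.165, "dy": 0.024, "dz": 0, "rx": 0, "ry": 0, "rz": 24},
    {"dx": -0.22, "dy": 0.032, "dz": 0.01, "rx": 0, "ry": 0, "rz": 32},
    {"dx": -0.27, "dy": 0.038, "dz": 0.03, "rx": 0, "ry": 0, "rz": 39.7},
  ],
)

```text
time: 1.35
position: [0.5502, 0.1388, 0.211]
tool_rot: [0.778, 0.629, -0.0, 0.001]
ft_force: [0.3, 0.2, -0.2]
grip_width: 0.0019
```

```bash
python3 s.py -165.6 140
```

```text
t 1.35 pos [0.5502 0.1388 0.211 ] F [ 0.3  0.2 -0.2] w 0.0019 laneXY [-0.1975 -0.0333] q [ 0.05  0.49  1.61 -0.    1.04  0.26]
[-31.6  33.4  71.1] [ 0.08  0.08 -0.32]
```

Emit:
step_arm(
  targets=[
    {"dx": -0.016, "dy": 0.017, "dz": 0.035, "rx": 0, "ry": 0, "rz": -0.3},
    {"dx": -0.0316, "dy": 0.0334, "dz": 0.071, "rx": 0, "ry": 0, "rz": -0.3},
    {"dx": -0.0316, "dy": 0.0334, "dz": 0.1, "rx": 0, "ry": 0, "rz": -0.3},
    {"dx": -0.0316, "dy": 0.0334, "dz": 0.12, "rx": 0, "ry": 0, "rz": -0.3},
    {"dx": -0.0316, "dy": 0.0334, "dz": 0.12, "rx": 0, "ry": 0, "rz": -0.3},
  ],
)

```text
time: 1.98
position: [0.5748, 0.1005, 0.0892]
tool_rot: [0.776, 0.63, -0.002, -0.001]
ft_force: [-0.3, 0.3, -0.2]
grip_width: 0.0005
```

```bash
python3 s.py -165.6 73
cat > pic.py <<'E'
import sys,cv2
from rig import viewer
for n,(x0,y0,x1,y1) in(("top",(180,120,430,250)),("side",(140,100,350,260))):
    c=viewer.camera(n);cv2.imwrite(f"pics/{n}_{sys.argv[1]}.png",cv2.resize(c["img"][y0:y1,x0:x1],None,fx=3,fy=3,interpolation=cv2.INTER_CUBIC))
E
python3 pic.py a
```

```text
t 1.975 pos [0.5748 0.1005 0.0892] F [-0.3  0.3 -0.2] w 0.0005 laneXY [-0.1651 -0.0014] q [-0.02  0.68  1.65 -0.    0.81  0.19]
[ 0.6  1.5 16.2] [-0.2   0.14 -0.03]
```

View pics/side_a.png

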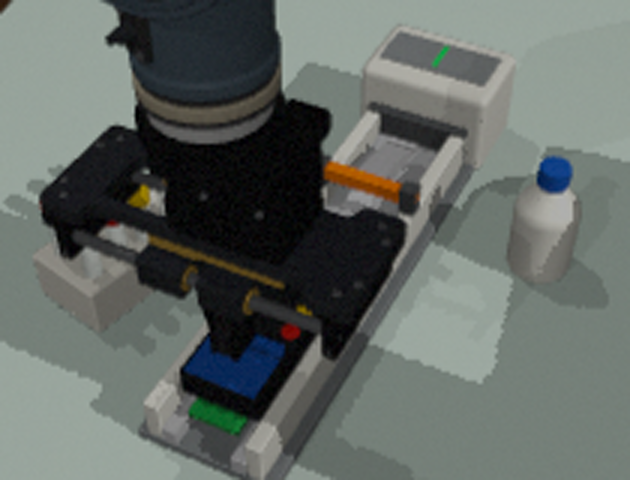

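The side crop shows the closed fingertips at crop (232,350), above the front half of the blue pad and centred across it. Before pressing, I'll check the body's clearance over the rack.

Run:
```python
from h import *
for n in("top","side"):
    c=dict(np.load(f"{n}0.npz"));P=pts(c).reshape(-1,3)[c["depth"].ravel()>0]
    d=P-C0; lx=d[:,:2]@U[:2]+LX0; ly=d[:,:2]@np.array([-U[1],U[0]])
    for lo,hi in((-.21,-.1),(-.1,-.05),(-.05,.02),(.02,.05)):
        m=(lx>lo)&(lx<hi)&(abs(ly)<.11)&(abs(ly)>.05)
        print(n,lo,hi,np.percentile(P[m][:,2],[50,99,99.8]).round(3), (P[m][:,2]>.07).sum())
    r=(lx>-.21)&(lx<.1)&(abs(ly)<.2)&(P[:,2]>.04)&(abs(ly)>.05)
    print([ (round(ly[r][i],3)) for i in (0,)], np.percentile(ly[r],[0,10,50,90,100]).round(3),P[r][:,2].max())
```

```text
top -0.21 -0.1 [-0.001  0.002  0.003] 0
top -0.1 -0.05 [-0.001  0.04   0.041] 2
top -0.05 0.02 [-0.001  0.085  0.09 ] 40
top 0.02 0.05 [-0.     0.056  0.057] 0
[np.float64(0.172)] [-0.153 -0.132  0.118  0.155  0.178] 0.09620748890954328
side -0.21 -0.1 [-0.001  0.007  0.009] 0
side -0.1 -0.05 [-0.001  0.075  0.086] 14
side -0.05 0.02 [-0.001  0.087  0.089] 46
side 0.02 0.05 [-0.001  0.054  0.055] 0
[np.float64(0.13)] [-0.155 -0.137  0.117  0.156  0.177] 0.09557675885194962
```

Emit:
step_arm(
  targets=[
    {"dx": 0.001, "dy": 0.0015, "dz": 0.008, "rx": 0, "ry": 0, "rz": 0},
    {"dx": 0.001, "dy": 0.0015, "dz": 0.013, "rx": 0, "ry": 0, "rz": 0},
    {"dx": 0.001, "dy": 0.0015, "dz": 0.016, "rx": 0, "ry": 0, "rz": 0},
    {"dx": 0.001, "dy": 0.0015, "dz": 0.018, "rx": 0, "ry": 0, "rz": 0},
    {"dx": 0.001, "dy": 0.0015, "dz": 0.02, "rx": 0, "ry": 0, "rz": 0},
  ],
)

```text
time: 2.7
position: [0.5781, 0.1014, 0.0721]
tool_rot: [0.776, 0.631, -0.0, 0.001]
ft_force: [-1.9, 0.1, 7.5]
grip_width: 0.0005
```

```bash
python3 s.py -165.6 63
```

```text
t 2.7 pos [0.5781 0.1014 0.0721] F [-1.9  0.1  7.5] w 0.0005 laneXY [-0.1667  0.0017] q [-0.02  0.71  1.66 -0.    0.77  0.19]
[-1.  -1.7  9.1] [ 0.08  0.08 -0.01]
```

Emit:
step_arm(
  targets=[
    {"dx": -0.001, "dy": -0.0015, "dz": 0.004, "rx": 0, "ry": 0, "rz": 0},
    {"dx": -0.001, "dy": -0.0015, "dz": 0.008, "rx": 0, "ry": 0, "rz": 0},
    {"dx": -0.001, "dy": -0.0015, "dz": 0.012, "rx": 0, "ry": 0, "rz": 0},
    {"dx": -0.001, "dy": -0.0015, "dz": 0.015, "rx": 0, "ry": 0, "rz": 0},
    {"dx": -0.001, "dy": -0.0015, "dz": 0.015, "rx": 0, "ry": 0, "rz": 0},
  ],
)

```text
time: 3.32
position: [0.5781, 0.1013, 0.0632]
tool_rot: [0.776, 0.631, 0.002, 0.002]
ft_force: [-7.2, 1.0, 36.1]
grip_width: 0.0002
```

```bash
python3 s.py -165.6 63; python3 pic.py b
```

```text
t 3.325 pos [0.5781 0.1013 0.0632] F [-7.2  1.  36.1] w 0.0002 laneXY [-0.1666  0.0017] q [-0.02  0.73  1.66 -0.    0.75  0.19]
[-1.  -1.7  0.2] [ 0.36 -0.01 -0.  ]
```

View pics/side_b.png

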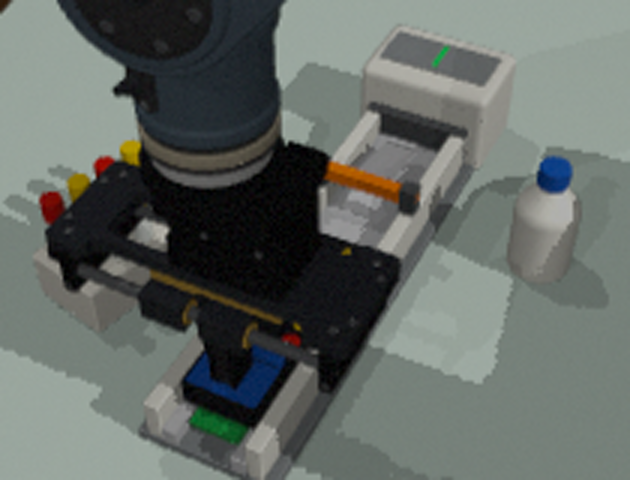

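The side crop shows the tail sunk between the walls. Tip height is 44.2 mm, which matches the fully pressed height of 44, and the force is 36 N. Now I slide it forward while holding about 27 N.

Emit:
step_arm(
  targets=[
    {"dx": -0.004, "dy": -0.003, "dz": 0.005, "rx": 0, "ry": 0, "rz": 0},
    {"dx": -0.01, "dy": -0.003, "dz": 0.005, "rx": 0, "ry": 0, "rz": 0},
    {"dx": -0.017, "dy": -0.003, "dz": 0.005, "rx": 0, "ry": 0, "rz": 0},
    {"dx": -0.024, "dy": -0.003, "dz": 0.005, "rx": 0, "ry": 0, "rz": 0},
    {"dx": -0.03, "dy": -0.003, "dz": 0.005, "rx": 0, "ry": 0, "rz": 0},
  ],
)

```text
time: 4.05
position: [0.5733, 0.0744, 0.0633]
tool_rot: [0.777, 0.63, 0.007, 0.005]
ft_force: [-1.6, 7.4, 26.7]
grip_width: 0.0001
```

```bash
python3 s.py -15 63; python3 pic.py c
```

```text
t 4.05 pos [0.5733 0.0744 0.0633] F [-1.6  7.4 26.7] w 0.0001 laneXY [-0.1392  0.0025] q [-0.07  0.72  1.7   0.    0.71  0.14]
[-124.2   -2.3   -0.4] [ 0.97 -0.29 -0.09]
```

View pics/side_c.png

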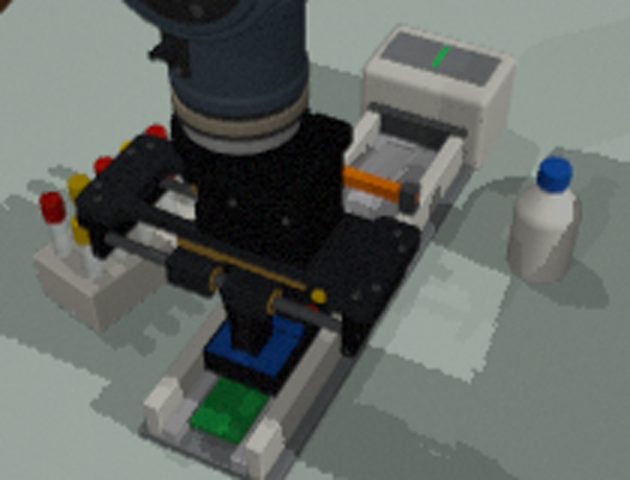

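View pics/top_c.png

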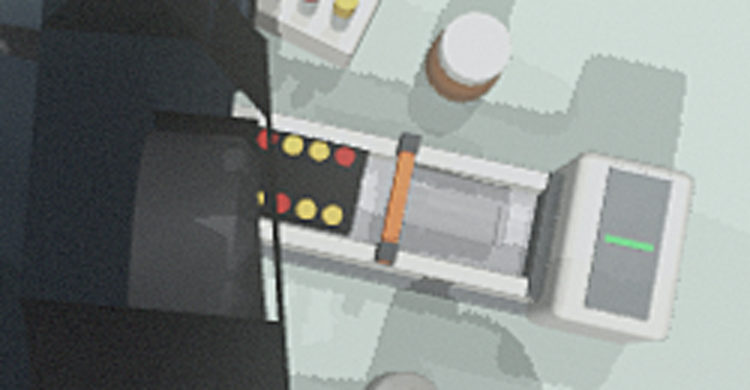

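The cassette slides forward flat: nose at crop-top (360,195), bar at (400,195), green plate exposed behind the tail. I keep pressing and continue, correcting a 1° tilt.

Emit:
step_arm(
  targets=[
    {"dx": -0.007, "dy": -0.003, "dz": 0.005, "rx": 1, "ry": 0, "rz": 0},
    {"dx": -0.014, "dy": -0.003, "dz": 0.005, "rx": 1, "ry": 0, "rz": 0},
    {"dx": -0.021, "dy": -0.003, "dz": 0.005, "rx": 1, "ry": 0, "rz": 0},
    {"dx": -0.028, "dy": -0.003, "dz": 0.005, "rx": 1, "ry": 0, "rz": 0},
    {"dx": -0.035, "dy": -0.003, "dz": 0.005, "rx": 1, "ry": 0, "rz": 0},
  ],
)

```text
time: 4.78
position: [0.5667, 0.0419, 0.0633]
tool_rot: [0.777, 0.629, 0.006, 0.001]
ft_force: [-0.9, 9.6, 27.9]
grip_width: 0.0004
```

```bash
python3 s.py -15 63; python3 pic.py d
```

```text
t 4.775 pos [0.5667 0.0419 0.0633] F [-0.9  9.6 27.9] w 0.0004 laneXY [-0.1061  0.0027] q [-0.13  0.71  1.72  0.01  0.71  0.07]
[-91.1  -2.4  -0.5] [ 0.48 -0.5  -0.17]
```

View pics/top_d.png

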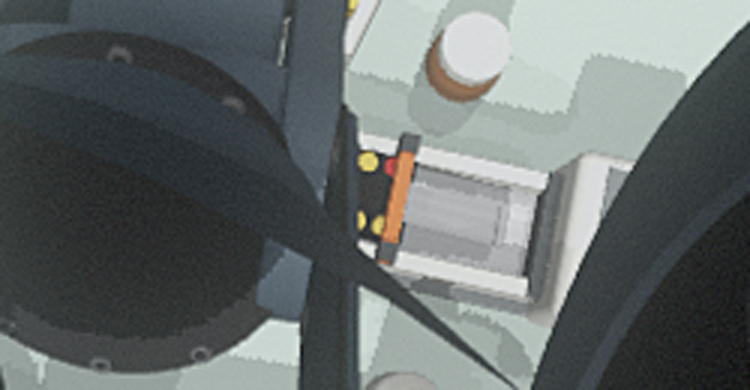

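The nose is entering under the orange bar at crop-top (395,195) without hitting it, and the drag is about 10 N. I continue.

Emit:
step_arm(
  targets=[
    {"dx": -0.007, "dy": -0.003, "dz": 0.005, "rx": 0.5, "ry": 0, "rz": 0},
    {"dx": -0.014, "dy": -0.003, "dz": 0.005, "rx": 0.5, "ry": 0, "rz": 0},
    {"dx": -0.021, "dy": -0.003, "dz": 0.005, "rx": 0.5, "ry": 0, "rz": 0},
    {"dx": -0.028, "dy": -0.003, "dz": 0.005, "rx": 0.5, "ry": 0, "rz": 0},
    {"dx": -0.035, "dy": -0.003, "dz": 0.005, "rx": 0.5, "ry": 0, "rz": 0},
  ],
)

```text
time: 5.5
position: [0.5608, 0.0102, 0.0633]
tool_rot: [0.778, 0.628, 0.008, -0.0]
ft_force: [0.5, 14.2, 31.2]
grip_width: 0.0003
```

```bash
python3 s.py -15 63; python3 pic.py e
```

```text
t 5.5 pos [0.5608 0.0102 0.0633] F [ 0.5 14.2 31.2] w 0.0003 laneXY [-0.0739  0.0033] q [-0.19  0.7   1.74  0.02  0.69  0.01]
[-58.9  -3.   -0.6] [ 0.58 -0.78 -0.35]
```

View pics/side_e.png

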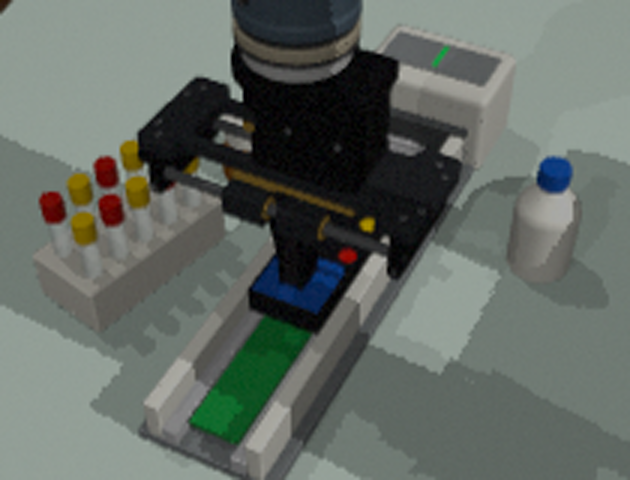

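The plate still looks down, with green exposed to crop (285,330). The cassette is flat, and the drag is 14 N with the leaf engaged.

Emit:
step_arm(
  targets=[
    {"dx": -0.007, "dy": -0.004, "dz": 0.0045, "rx": 0.5, "ry": -0.5, "rz": 0},
    {"dx": -0.014, "dy": -0.004, "dz": 0.0045, "rx": 0.5, "ry": -0.5, "rz": 0},
    {"dx": -0.021, "dy": -0.004, "dz": 0.0045, "rx": 0.5, "ry": -0.5, "rz": 0},
    {"dx": -0.028, "dy": -0.004, "dz": 0.0045, "rx": 0.5, "ry": -0.5, "rz": 0},
    {"dx": -0.035, "dy": -0.004, "dz": 0.0045, "rx": 0.5, "ry": -0.5, "rz": 0},
  ],
)

```text
time: 6.22
position: [0.554, -0.0218, 0.0633]
tool_rot: [0.779, 0.628, 0.007, 0.002]
ft_force: [0.7, 12.7, 27.9]
grip_width: 0.0007
```

```bash
python3 s.py -15 63
```

```text
t 6.225 pos [ 0.554  -0.0218  0.0633] F [ 0.7 12.7 27.9] w 0.0007 laneXY [-0.0411  0.0033] q [-0.25  0.7   1.75  0.01  0.68 -0.04]
[-26.1  -3.    0. ] [ 0.71 -0.47 -0.46]
```

Emit:
step_arm(
  targets=[
    {"dx": -0.007, "dy": -0.004, "dz": 0.005, "rx": 0.5, "ry": -0.3, "rz": 0},
    {"dx": -0.013, "dy": -0.004, "dz": 0.005, "rx": 0.5, "ry": -0.3, "rz": 0},
    {"dx": -0.018, "dy": -0.004, "dz": 0.005, "rx": 0.5, "ry": -0.3, "rz": 0},
    {"dx": -0.022, "dy": -0.004, "dz": 0.005, "rx": 0.5, "ry": -0.3, "rz": 0},
    {"dx": -0.025, "dy": -0.004, "dz": 0.005, "rx": 0.5, "ry": -0.3, "rz": 0},
  ],
)

```text
time: 6.85
position: [0.5494, -0.0434, 0.0633]
tool_rot: [0.779, 0.627, 0.007, 0.004]
ft_force: [1.2, 12.3, 31.4]
grip_width: 0.0003
```

```bash
python3 s.py -15 63; python3 pic.py f
```

```text
t 6.85 pos [ 0.5494 -0.0434  0.0633] F [ 1.2 12.3 31.4] w 0.0003 laneXY [-0.019   0.0032] q [-0.29  0.7   1.76  0.01  0.67 -0.08]
[-4.  -3.1  0.2] [ 0.84 -0.4  -0.61]
```

View pics/side_f.png

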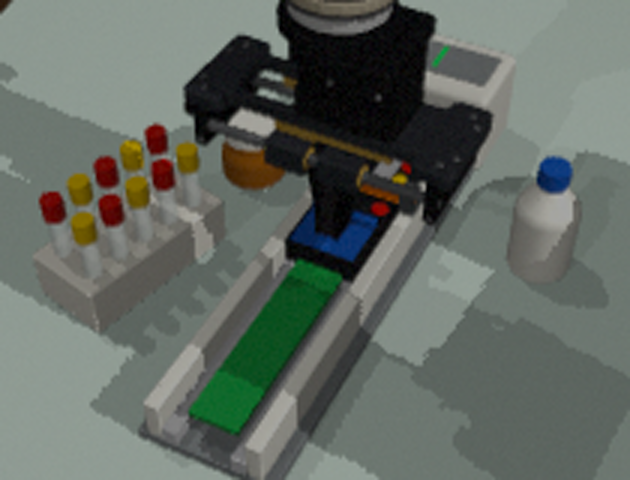

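Not home yet: the tail at crop (320,262) still covers the plate's end, and there is no jump in force. I go the last millimetres slowly.

Emit:
step_arm(
  targets=[
    {"dx": -0.003, "dy": -0.004, "dz": 0.005, "rx": 0.5, "ry": 0, "rz": 0},
    {"dx": -0.004, "dy": -0.004, "dz": 0.005, "rx": 0.5, "ry": 0, "rz": 0},
    {"dx": -0.005, "dy": -0.004, "dz": 0.005, "rx": 0.5, "ry": 0, "rz": 0},
    {"dx": -0.006, "dy": -0.004, "dz": 0.005, "rx": 0.5, "ry": 0, "rz": 0},
    {"dx": -0.007, "dy": -0.004, "dz": 0.005, "rx": 0.5, "ry": 0, "rz": 0},
  ],
)

```text
time: 7.58
position: [0.5485, -0.0476, 0.0633]
tool_rot: [0.78, 0.626, 0.009, 0.003]
ft_force: [2.7, 14.6, 29.5]
grip_width: 0.0007
```

```bash
python3 s.py -15 63; python3 pic.py g
```

```text
t 7.575 pos [ 0.5485 -0.0476  0.0633] F [ 2.7 14.6 29.5] w 0.0007 laneXY [-0.0147  0.0031] q [-0.3   0.69  1.77  0.02  0.66 -0.09]
[ 0.3 -3.1  0.2] [ 0.96 -0.6  -0.74]
```

View pics/side_g.png

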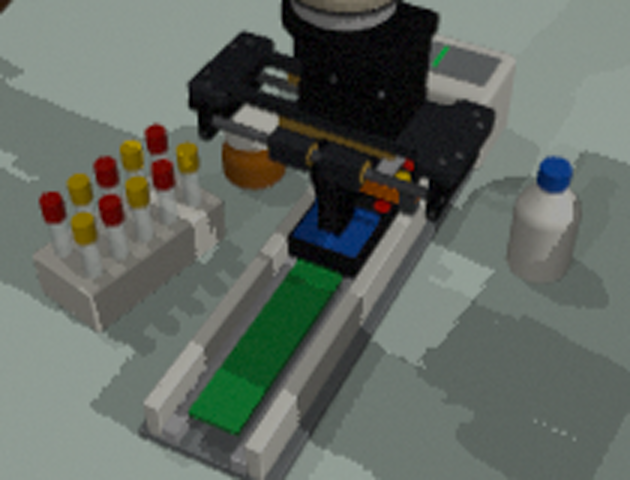

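Emit:
step_arm(
  targets=[
    {"dx": -0.004, "dy": -0.004, "dz": 0.005, "rx": 0.5, "ry": 0, "rz": 0.5},
    {"dx": -0.005, "dy": -0.004, "dz": 0.005, "rx": 0.5, "ry": 0, "rz": 0.5},
    {"dx": -0.006, "dy": -0.004, "dz": 0.005, "rx": 0.5, "ry": 0, "rz": 0.5},
    {"dx": -0.007, "dy": -0.004, "dz": 0.005, "rx": 0.5, "ry": 0, "rz": 0.5},
    {"dx": -0.007, "dy": -0.004, "dz": 0.005, "rx": 0.5, "ry": 0, "rz": 0.5},
  ],
)

```text
time: 8.3
position: [0.5483, -0.0481, 0.0633]
tool_rot: [0.784, 0.62, 0.014, 0.001]
ft_force: [6.7, 25.0, 29.2]
grip_width: 0.0002
```

```bash
python3 s.py -15 63; python3 pic.py i
python3 - <<'E'
from h import *
from rig import viewer
c=viewer.camera("side");P=pts(c);h=cv2.cvtColor(c["img"],cv2.COLOR_BGR2HSV)
m=(h[...,0]>50)&(h[...,0]<80)&(h[...,1]>120)&(c["depth"]>0)&(P[...,1]>-.1)
Q=P[m];d=Q-C0;lx=d[:,:2]@U[:2]+LX0
for a in np.arange(-.2,-.03,.02):
    k=(lx>a)&(lx<a+.02); print(round(a,3),k.sum(),np.median(Q[k][:,2]).round(4) if k.any() else None)
print(lx.max())
E
```

```text
t 8.3 pos [ 0.5483 -0.0481  0.0633] F [ 6.7 25.  29.2] w 0.0002 laneXY [-0.0142  0.0031] q [-0.3   0.69  1.77  0.03  0.66 -0.1 ]
[ 0.7 -3.1  0.2] [ 1.11 -1.13 -1.51]
-0.2 179 0.0302
-0.18 168 0.0306
-0.16 156 0.0305
-0.14 146 0.0305
-0.12 134 0.0305
-0.1 127 0.0305
-0.08 120 0.0304
-0.06 112 0.0304
-0.04 51 0.1777
0.021844767580841667
```

View pics/side_i.png

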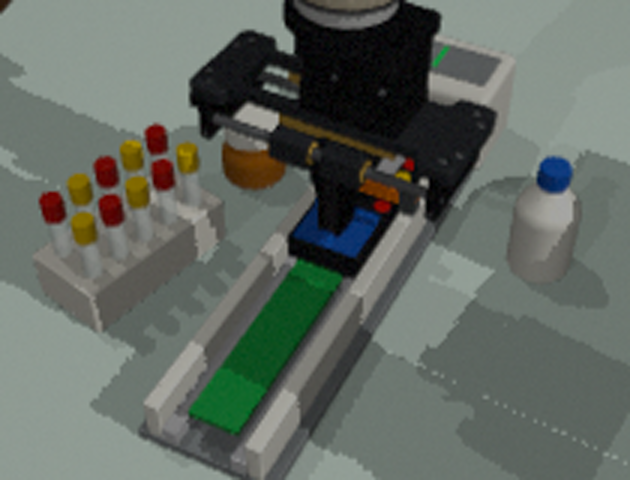

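The cassette has hit the end stop: travel stalled at 0.5 mm while the forward force jumped to 25 N. The green plate reads about 32 mm after the bench offset, so it has sprung up. I release straight up with a slight forward bias.

Emit:
step_arm(
  targets=[
    {"dx": -0.003, "dy": -0.001, "dz": 0.003, "rx": 0, "ry": 0, "rz": 0},
    {"dx": -0.002, "dy": 0, "dz": 0.001, "rx": 0, "ry": 0, "rz": 0},
    {"dx": -0.001, "dy": 0, "dz": -0.001, "rx": 0, "ry": 0, "rz": 0},
    {"dx": 0, "dy": 0, "dz": -0.004, "rx": 0, "ry": 0, "rz": 0},
    {"dx": 0.001, "dy": 0, "dz": -0.012, "rx": 0, "ry": 0, "rz": 0},
  ],
)

```text
time: 9.07
position: [0.5481, -0.0476, 0.0753]
tool_rot: [0.784, 0.621, 0.013, 0.001]
ft_force: [0.1, -0.1, 0.7]
grip_width: 0.0004
```

```bash
python3 s.py -15 63; python3 pic.py j
```

```text
t 9.075 pos [ 0.5481 -0.0476  0.0753] F [ 0.1 -0.1  0.7] w 0.0004 laneXY [-0.0146  0.0028] q [-0.3   0.67  1.77  0.03  0.69 -0.09]
[ 0.1 -3.  12.3] [ 1.08 -1.08 -1.47]
```

View pics/side_j.png

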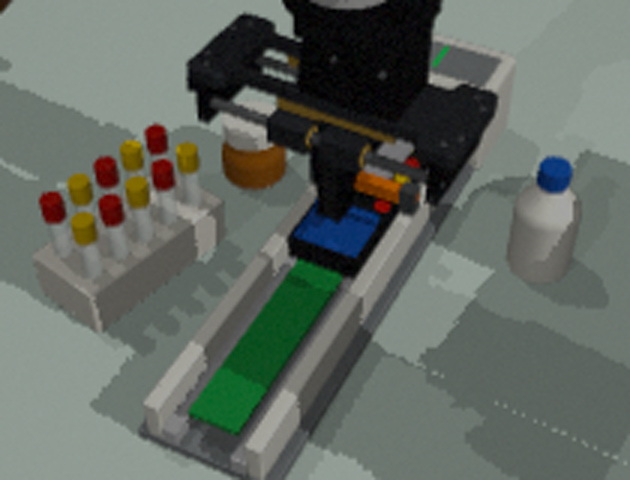

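Fingers are free of the pad and the force is about 0. I lift clear and back.

Emit:
step_arm(
  targets=[
    {"dx": 0, "dy": 0, "dz": -0.03, "rx": 0, "ry": 0, "rz": 0},
    {"dx": 0.01, "dy": 0, "dz": -0.07, "rx": 0, "ry": 0, "rz": 0},
    {"dx": 0.05, "dy": 0, "dz": -0.11, "rx": 0, "ry": 0, "rz": 0},
    {"dx": 0.1, "dy": 0, "dz": -0.14, "rx": 0, "ry": 0, "rz": 0},
    {"dx": 0.15, "dy": 0, "dz": -0.16, "rx": 0, "ry": 0, "rz": 0},
  ],
)

```text
time: 9.8
position: [0.5805, 0.0962, 0.2414]
tool_rot: [0.785, 0.62, 0.015, 0.004]
ft_force: [0.3, -0.6, 0.4]
grip_width: 0.0008
```

Emit:
step_arm(
  targets=[
    {"dx": 0.05, "dy": -0.01, "dz": 0, "rx": 0, "ry": 0, "rz": 0},
    {"dx": 0.1, "dy": -0.02, "dz": 0, "rx": 0, "ry": 0, "rz": 0},
    {"dx": 0.15, "dy": -0.03, "dz": 0, "rx": 0, "ry": 0, "rz": 0},
    {"dx": 0.19, "dy": -0.03, "dz": 0, "rx": 0, "ry": 0, "rz": 0},
    {"dx": 0.2, "dy": -0.03, "dz": 0, "rx": 0, "ry": 0, "rz": 0},
  ],
)

```text
time: 10.42
position: [0.5978, 0.2995, 0.2445]
tool_rot: [0.784, 0.621, 0.016, 0.004]
ft_force: [-0.1, 0.1, -0.3]
grip_width: 0.0003
```

```bash
python3 s.py -15 63; python3 pic.py k
python3 - <<'E'
from h import *
from rig import viewer
for n,(x0,y0,x1,y1) in(("top",(180,120,430,250)),("side",(140,100,350,260))):
    c=viewer.camera(n);P=pts(c);h=cv2.cvtColor(c["img"],cv2.COLOR_BGR2HSV);ok=c["depth"]>0
    roi=np.zeros(ok.shape,bool);roi[y0:y1,x0:x1]=1
    d=P-C0;lx=d[...,:2]@U[:2]+LX0;ly=d[...,:2]@np.array([-U[1],U[0]])
    b=roi&ok&(h[...,0]>100)&(h[...,0]<130)&(h[...,1]>130)&(abs(ly)<.03)&(abs(P[...,2]-.045)<.012)
    print(n,"blue lx",np.percentile(lx[b],[1,50,99]).round(4),"z",np.percentile(P[b][:,2],[5,50,95]).round(4))
    g=roi&ok&(h[...,0]>50)&(h[...,0]<80)&(h[...,1]>120)&(abs(ly)<.02)&(P[...,2]<.05)
    print("green",np.percentile(lx[g],[1,99]).round(4),"z",np.median(P[g][:,2]).round(4))
E
```

```text
t 10.425 pos [0.5978 0.2995 0.2445] F [-0.1  0.1 -0.3] w 0.0003 laneXY [-0.3646 -0.0196] q [0.3  0.57 1.34 0.   1.2  0.53]
[-352.4   23.6  175.4] [ 1.51 -1.08 -1.43]
top blue lx [-0.0379 -0.0188  0.0018] z [0.0416 0.0437 0.0506]
green [-0.1418 -0.0486] z 0.031
side blue lx [-0.0396 -0.016   0.0102] z [0.0412 0.0431 0.0495]
green [-0.1973 -0.0405] z 0.0305
```

View pics/side_k.png

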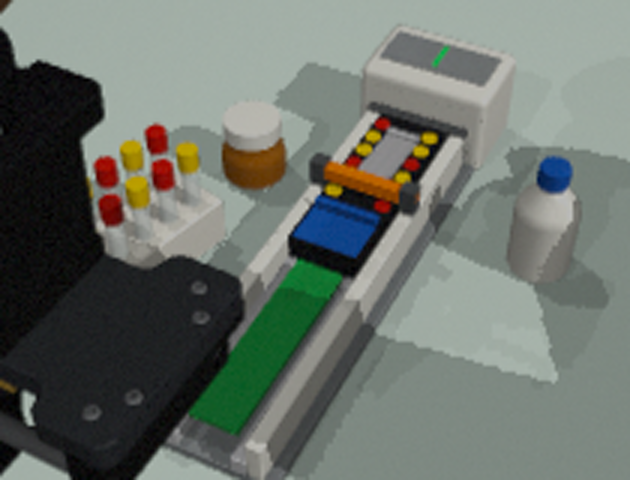

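View pics/top_k.png

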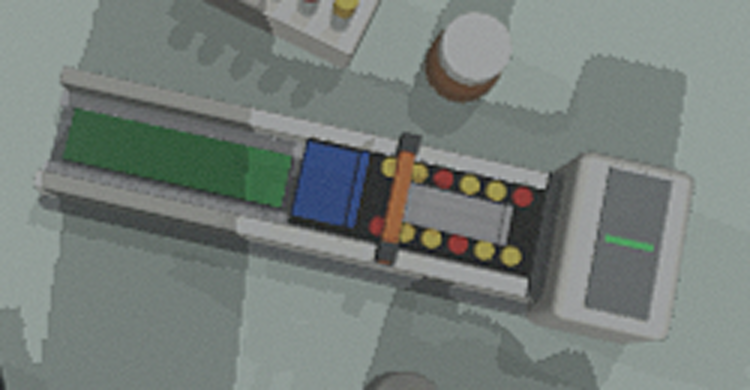

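In both final crops the nose is against the end stop (top crop (540,240)). The blue pad spans lane x -38 to +2, where -39 to +2 is expected when home, and the green plate is up behind the tail. Rack, jar and bottle have not moved, and the hand is clear.

```bash
python3 -c "
from rig import robot
print(robot.hand_in())"
```

```text
the job is handed in; nothing more can be done
None
```

The small cassette is loaded: it sits fully home against the end stop, and the green plate has sprung up behind it. I handed the job in at about 10.5 s with the hand clear.

**What I did:** I pressed the blue pad down with the closed fingertips (36 N at first, then 27–31 N). I slid the cassette about 146 mm under the bar and the leaf spring until it stopped with forward force jumping to 25 N. Then I released straight up and backed away without lifting it.

**Last checks:**
- **Position:** the top view puts the blue pad at lane x -38 to +2 mm, against -39 to +2 expected when home.
- **Cassette height:** its top is at about 43–44 mm, so it is lying flat on the floor.
- **Plate:** the green plate reads 30.5–31 mm, about 32 mm once the camera's low bench reading is allowed for. That matches fully up.
- **Surroundings:** the wrist force is about 0, and the rack, jar and bottle look unmoved in the pictures.

**Disagreements:** during the slide the fingers ran about 3 mm off my estimated centre line and tilted about 1°, with no visible effect. The side view put the front edge of the blue at +10 mm; I trusted the top view there, though I did not look into the difference.

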